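# Close the hold-down strap of a brazing jig

## Task

On the grey brazing jig a slotted steel strap sits loosely round the tall headed bolt. Take the strap by its upright tab, lift it, swing it round that bolt to the slim pointed stud that carries the flat round flange (not the fat post), and lower it, without dropping it, until the stud stands through the slot and the strap lies flat on the flange; then let go.

Things in the scene. Friction and masses are not known exactly. Their poses are not given: they have to be found in the camera images.
- jig: Fixed grey plate 240 x 300 x 12 mm; origin: centre of its underside, z up. Pivot bolt at x = 85, y = 0 mm: shank 14 mm in diameter, head 34 mm wide from 90 to 100 mm above the origin. The parked strap lies, 20 mm above the origin, on a 46 mm collar round the bolt's foot and on a 14 x 60 mm bar at x = -25.
- strap: Loose steel strap 220 x 60 x 8 mm, 0.3 to 0.6 kg, parked flat, free to turn. Origin: centre of its 26 mm hole round the pivot bolt, on the underside; x axis towards the slot, z up; it spans x -32 to 188 mm. Grip tab: 40 mm long (x), 10 thick (y), centred at x = 80, y = 0, z 8 to 53 mm, near the balance point. The bolt's head lets it rise 62 mm, no more.
- strap_slot (a point): Centre of the strap's slot, on the underside, at x = 150, y = 0 mm of the strap. The slot is a rectangular opening right through, 44 mm along the strap, 36 mm wide. To pass over the stud's tip the strap must be lifted more than 24 mm from its parked height; on the flange it lies level, at its parked height again.
- stud: Target, fixed on the jig: pointed stud 12 mm in diameter in a flat dark flange 68 mm wide, 8 thick. Origin: stud's axis at the flange's underside, z up; flange top z = 8, taper from 23, tip at 32 mm. Axis 143 to 157 mm from the pivot bolt's, 28 to 65 degrees left or right of the parked strap. On the other side stands a fat post, 48 mm wide, 30 tall, that does not fit the slot.

How it is judged (in metres and radians):
On the way, in this order (a step that is already met when the one before it is completed fails the run):
1. the strap is lifted clear of the stud, held by the fingers (z of strap_slot in the frame of stud above 0.03 m and contact force between the fingers and strap above 0.5 N), for 0.1 s.
2. the strap is lowered over the stud to within 10 mm of the flange while the fingers still hold it (horizontal distance between strap_slot and stud below 0.024 m and z of strap_slot in the frame of stud below 0.018 m and contact force between the fingers and strap above 0.5 N), for 0.1 s.
At the end, for the whole second after the job is handed in: The stud stands through the strap's slot (slot centre within 24 mm of the stud's axis) and the strap lies flat, let go and at rest: at the slot it is within 4 mm of the flange, at the hole within 5 mm of the pivot bolt's collar (horizontal distance between strap_slot and stud below 0.024 m and z of strap_slot in the frame of stud below 0.012 m and z of strap in the frame of jig below 0.025 m and angle between strap's own z axis and vertical below 0.06 rad and linear speed of strap below 0.02 m/s and angular speed of strap below 0.1 rad/s); the robot touches nothing.
It also fails if it takes over 32 s, if anything falls off the work surface, if the arm or the gripper's body presses on something with over 40 N, if the wrist force passes 120 N, or if a joint passes its speed limit or range.

## Robot

A 6-joint arm with a two-finger parallel gripper is mounted at the origin on the work surface. World frame = base frame: x ahead of the robot, y to its left, z up, the work surface at z = 0. Lengths are in m, angles in degrees, forces in N, time in s.
With the tool pointing down it reaches from about 0.275 to 0.825 m from the base axis. Payload 4.9 kg.
Tool frame: the origin (TCP) lies on the centre line of the jaws, within the pads' length; the fingertips stand 19 mm ahead of it and the grasp point (between the pads) is the TCP (tip_reach is the distance from the TCP to the fingertips, in m); z points along the fingers, y is the direction in which the jaws open and shut (so a half turn about z gives the same grasp; the last joint's range is limited). The gripper opens to 85 mm and grips with 20 to 120 N. Pads are 22 mm wide; open, the fingers measure 114 mm over their backs; the gripper's body (76 mm by 85 mm) begins 54 mm behind the grasp point. The pads swing forward as they close: fully open they stand 13 mm farther back than shut.
Start: joints at [-81.658, 18.69, -11.035, 60.275, 0, 82.311], TCP at [0.152, -0.529, 0.25] pointing down, gripper open.
Joint ranges: [-152.03, 152.03], [-55.5, 102.48], [-74.3, 77.21], [-110.64, 120.58], [-84.22, 78.4], [-180, 180]. Speed limits (degrees/s): [147.25, 147.25, 180, 180, 180, 180].

## Interface

Orientations are given as a 3x3 rotation matrix whose columns are the frame's x, y, z axes.
In Python, from rig import * gives the robot as it stands.
- The arm moves only by the shell command python3 -m pendant 'ROWS' [OPENING] [FORCE]. ROWS is JSON, a list of rows, each a list of 4 numbers: the shift along the tool's x, y, z in m, then the turn about the tool's z in rad. In form: [[tx, ty, tz, yaw], ...]. A call has 1 to 5 rows; each row is the pose to reach, as a shift and turn from the pose measured when the call began, along the tool's axes at that moment; what a row does not reach only later rows make up. A row lasts 1/10 s, in which the tool goes at most 50 mm and 8.59 degrees, less where a joint would pass 70% of its speed; a pose out of reach is approached as far as the arm can. A call with a gripper value outside its range is refused whole. OPENING is the gripper's target within -1 to 1 (shut at 1, half-way at 0, fully open at -1), set as the call begins (- or left out, the last holds). The fingers move at their own pace and stop on an object; FORCE is the grip in N (left out, the last holds). Time passes only in rows, so rows that repeat a pose let the fingers close. It gives the time, the measured TCP pose, the force and the opening at its end, in the units of the state.
- observe(): the state, without advancing time (a new reading comes with each control period).
- grab_frame(name): name is "scene" or "top" or "wrist"; returns a dict with "image" (400x640x3 uint8, red, green, blue), "intrinsics" (3x3 intrinsics, pixels), "cam_to_world" (4x4, takes a point from camera to world coordinates); the wrist camera has in their place "T_tool_cam" (4x4, takes a point from camera to tool coordinates, whose origin is the TCP and whose axes are the flange's). Camera axes: x right, y down, z forward; pixel columns grow to the right and rows downward; lengths in m; the calibration is good to about 2 mm. A picture is of the moment at which its call begins: read the wrist's pose just before it. There is no depth.
- finish_job(): hands the job in, once; it reports no verdict.
The state is a dict: "t": time; "qpos": joint angles; "joint_vel": joint speeds; "joint_efforts": joint torques, N m; "tcp_pos": TCP position; "tcp_rot": TCP orientation; "wrist_force": force on the tool from outside, world axes, zero at the start; "wrist_torque": the same for the moment, N m; "gripper_width": finger opening in m.
Only numpy, scipy, OpenCV 4.12 (cv2) and the standard library are available. Lean on these libraries where they do the work, as an engineer would, in place of code of your own. Each camera call takes 0.05 s, during which the arm holds its last target.

## Working session

There is one attempt and no reset: what is moved stays moved. The work goes in short steps, Python scripts to look and compute and a shell command to move; the robot and the scene stay as the last step left them, time stands still between calls to the robot, and variables do not carry over. Pictures are saved under pics/ and viewed, and the job is handed in when it is done.

```bash
mkdir -p pics; ls
python3 - <<'E'
from rig import *
import cv2
s=observe();print(s)
for n in("top","scene"):
    f=grab_frame(n);cv2.imwrite(f"pics/{n}0.png",f["image"][:,:,::-1]);print(n,f["intrinsics"],f["cam_to_world"])
    import pickle;pickle.dump(f,open(f"{n}0.pkl","wb"))
E
```

```text
pics
{'t': 0.0, 'qpos': array([-8.16587657e+01,  1.87329186e+01, -1.10906712e+01,  6.02762330e+01,
        1.21889400e-03,  8.23091563e+01]), 'joint_vel': array([ 0.03822613,  0.05646703, -0.03222916,  0.05108673,  0.02648111,
       -0.02943854]), 'joint_efforts': array([-1.43486886e-03, -4.43397760e+01,  2.62442476e+01,  1.54219160e-02,
       -1.93642577e-04,  8.55866972e-06]), 'tcp_pos': array([ 0.15181704, -0.52806169,  0.24950364]), 'tcp_rot': array([[ 9.61107260e-01,  2.76175274e-01, -2.31694376e-04],
       [ 2.76175254e-01, -9.61105742e-01,  1.72689101e-03],
       [ 2.54241803e-04, -1.72371574e-03, -9.99998482e-01]]), 'wrist_force': array([ 0.26691133, -0.87875299, -0.82885632]), 'wrist_torque': array([-0.0179665 , -0.050636  , -0.01241066]), 'gripper_width': 0.08526788102929538}
top [[488.30089878   0.         308.83133798]
 [  0.         488.30089878 198.29565991]
 [  0.           0.           1.        ]] [[-0.01943544 -0.98791108  0.15379842  0.47568956]
 [-0.99976545  0.01773313 -0.01243269  0.04557994]
 [ 0.00955507 -0.15400398 -0.98802403  0.71160207]
 [ 0.          0.          0.          1.        ]]
scene [[476.26846149   0.         324.97627722]
 [  0.         476.26846149 194.81402655]
 [  0.           0.           1.        ]] [[-0.87017314  0.26080397 -0.41806698  0.84840395]
 [ 0.49268105  0.47429546 -0.72959523  0.51339858]
 [ 0.00800594 -0.84084785 -0.54121234  0.38506926]
 [ 0.          0.          0.          1.        ]]
```

View pics/top0.png

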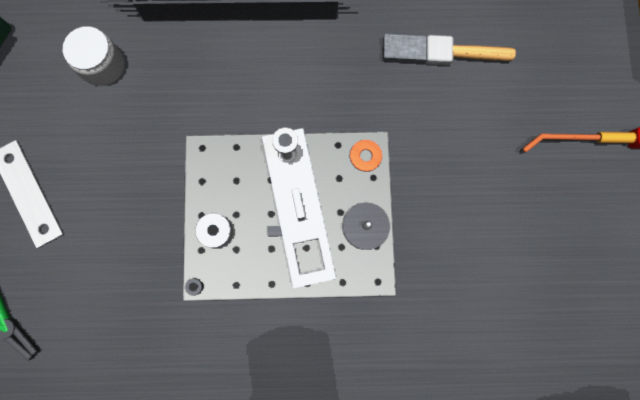

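View pics/scene0.png

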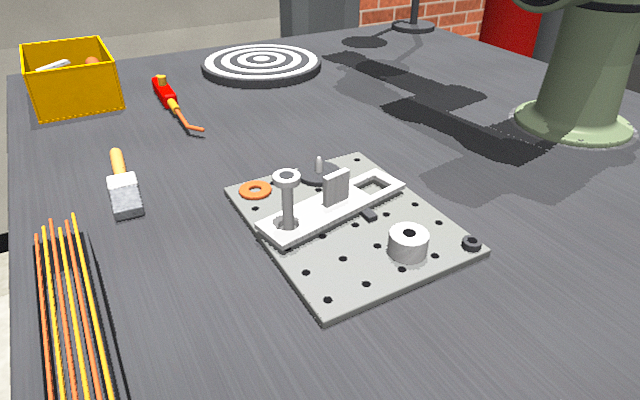

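The top view shows the pivot bolt head at about (286,140), tab (299,203), slot (310,256), flange and stud (366,226), and the fat post (213,231). Next I'll take precise measurements.

```bash
cat > h.py <<'E'
import numpy as np,cv2,pickle
def cast(f,uv,z,T=None):
    T=f["cam_to_world"] if T is None else T
    d=T[:3,:3]@np.linalg.inv(f["intrinsics"])@np.array([uv[0],uv[1],1.]);o=T[:3,3]
    return o+d*(z-o[2])/d[2]
def proj(f,p,T=None):
    T=f["cam_to_world"] if T is None else T
    c=T[:3,:3].T@(np.asarray(p)-T[:3,3]);k=f["intrinsics"]@c;return k[:2]/k[2]
E
python3 - <<'E'
from h import *
f=pickle.load(open("top0.pkl","rb"));im=f["image"]
cv2.imwrite("pics/topz.png",cv2.resize(im[120:310,175:405,::-1],None,fx=3.4,fy=3.1,interpolation=cv2.INTER_CUBIC)[:600])
g=im.mean(2)
# jig mask corners
m=(cv2.morphologyEx((g>105).astype(np.uint8),cv2.MORPH_CLOSE,np.ones((9,9))))
n,l,st,c=cv2.connectedComponentsWithStats(m)
i=l[180,220];ct=max(cv2.findContours((l==i).astype(np.uint8),0,2)[0],key=cv2.contourArea)
r=cv2.minAreaRect(ct);b=cv2.boxPoints(r);print("jig px",b)
w=[cast(f,p,.012) for p in b];print(np.round(w,4),[np.linalg.norm(w[k]-w[k-1]) for k in range(4)])
# strap mask
m=(g>215).astype(np.uint8)
for ct in cv2.findContours(m,cv2.RETR_CCOMP,2)[0]:
    if cv2.contourArea(ct)>40: print(cv2.contourArea(ct),np.round(cv2.boxPoints(cv2.minAreaRect(ct)),1).tolist())
# flange
m=((g<95)).astype(np.uint8)[205:255,335:392]
for ct in cv2.findContours(m,0,2)[0]:
    if cv2.contourArea(ct)>300:
        e=cv2.fitEllipse(ct);print("fl",e[0][0]+335,e[0][1]+205,e[1])
E
```

```text
jig px [[178.06366 128.60822]
 [391.27826 123.40786]
 [395.47327 295.40308]
 [182.25867 300.60342]]
[[ 0.6924  0.2282  0.012 ]
 [ 0.6952 -0.0881  0.012 ]
 [ 0.444  -0.0826  0.012 ]
 [ 0.4428  0.2169  0.012 ]] [np.float64(0.24986732524111063), np.float64(0.31625678929628587), np.float64(0.25124841666057146), np.float64(0.29946819422469817)]
839.5 [[196.0, 214.0], [229.0, 214.0], [229.0, 246.0], [196.0, 246.0]]
135.5 [[206.0, 236.0], [206.0, 223.0], [219.0, 223.0], [219.0, 236.0]]
2659.5 [[-10.100000381469727, 152.89999389648438], [14.800000190734863, 140.60000610351562], [61.20000076293945, 234.5], [36.29999923706055, 246.8000030517578]]
126.0 [[37.0, 235.0], [37.0, 222.0], [49.0, 222.0], [49.0, 235.0]]
123.5 [[0.0, 158.0], [9.0, 149.0], [17.5, 157.5], [8.5, 166.5]]
6485.5 [[260.8999938964844, 132.5], [304.6000061035156, 123.69999694824219], [336.0, 279.6000061035156], [292.29998779296875, 288.3999938964844]]
941.5 [[290.70001220703125, 241.6999969482422], [319.20001220703125, 235.8000030517578], [326.29998779296875, 270.20001220703125], [297.79998779296875, 276.1000061035156]]
123.5 [[290.6000061035156, 194.0], [302.1000061035156, 191.5], [308.29998779296875, 220.39999389648438], [296.79998779296875, 222.89999389648438]]
361.0 [[272.70001220703125, 146.1999969482422], [301.6000061035156, 141.1999969482422], [305.3999938964844, 162.6999969482422], [276.3999938964844, 167.6999969482422]]
180.0 [[274.0, 140.0], [284.5, 129.5], [295.0, 140.0], [284.5, 150.5]]
481.5 [[429.0, 36.0], [451.0, 36.0], [451.0, 59.0], [429.0, 59.0]]
1381.5 [[63.0, 27.0], [107.0, 27.0], [107.0, 67.0], [63.0, 67.0]]
```

View pics/topz.png

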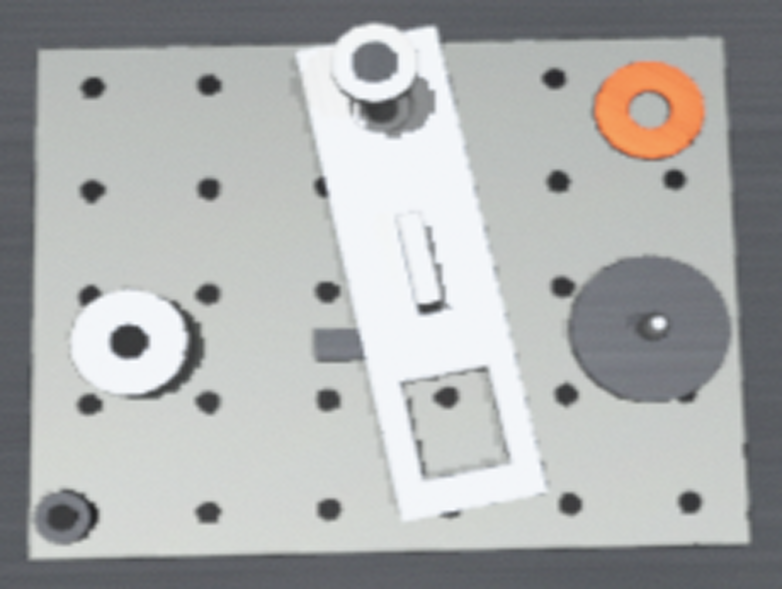

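Run:
```python
from h import *
f=pickle.load(open("top0.pkl","rb"))
Z=lambda x,y,z:cast(f,(x/3.4+175-.35,y/3.1+120-.35),z)[:2]
def d(a,b):return np.round(np.linalg.norm(a-b)*1000,1)
J=[Z(40,50,.012),Z(722,38,.012),Z(748,543,.012),Z(30,557,.012)]
print("jig",np.round(J,4).tolist(),[d(J[k],J[k-1]) for k in range(4)])
c=np.mean(J,0);xa=(J[0]+J[1]-J[2]-J[3]);xa/=np.linalg.norm(xa);print("c",c,"piv from jig",c+.085*xa)
S=[Z(297,57,.028),Z(437,27,.028),Z(547,491,.028),Z(402,520,.028)]
print("strap",[d(S[k],S[k-1]) for k in range(4)])
ax=(S[2]+S[3]-S[0]-S[1]);ax/=np.linalg.norm(ax);m=np.mean(S,0)
print("strap orig",m-.078*ax,"yaw",np.degrees(np.arctan2(ax[1],ax[0])),"tab",m+.002*ax,"slot",m+.072*ax)
sl=np.mean([Z(402,383,.028),Z(487,367,.028),Z(511,460,.028),Z(425,480,.028)],0);print("slot",sl)
T=[Z(397,214,.073),Z(419,210,.073),Z(444,301,.073),Z(421,308,.073)]
print("tab",np.mean(T,0),[d(T[k],T[k-1]) for k in range(4)])
print("head",Z(374,62,.1))
P=Z(374,62,.1)
fl=Z(649,328,.020);tip=Z(658,323,.044);print("flange",fl,"tip",tip, "diam",d(Z(568,328,.02),Z(731,328,.02)))
for p in(fl,tip):
  for O in (P,m-.078*ax):
    v=p-O;print(d(p,O),np.degrees(np.arctan2(v[1],v[0]))-np.degrees(np.arctan2(ax[1],ax[0])))
```

```text
jig [[0.6812, 0.2156], [0.6822, -0.0811], [0.4448, -0.0815], [0.4445, 0.2152]] [np.float64(236.7), np.float64(296.8), np.float64(237.4), np.float64(296.7)]
c [0.56316833 0.0670608 ] piv from jig [0.64816823 0.06719014]
strap [np.float64(217.0), np.float64(61.2), np.float64(218.8), np.float64(60.2)]
strap orig [0.64767427 0.06715794] yaw -169.0959736602943 tab [0.56911864 0.05202478] slot [0.50038246 0.03878327]
slot [0.50104986 0.03854243]
tab [0.569209   0.05166141] [np.float64(41.6), np.float64(8.8), np.float64(40.4), np.float64(9.4)]
head [0.64807947 0.06761481]
flange [ 0.54279533 -0.04302611] tip [ 0.54262204 -0.04367545] diam 68.3
152.7 35.51710353811504
152.1 35.509040824201094
153.3 35.63746877349695
152.7 35.62991826983247
```

The checks agree. The pivot is at (0.648, 0.067) and the strap yaw is -169.1°. The tab is at (0.569, 0.052) and the stud at (0.5427, -0.0435), so R≈152.5 mm and the swing is +35.5°. I'll move over the tab.

```bash
python3 -m pendant '[[0.039,-0.031,0,0],[0.078,-0.062,0,0],[0.117,-0.093,0,0],[0.157,-0.124,0,0.04],[0.196,-0.155,0,0.09]]' -1 60; python3 -m pendant '[[0.04,-0.03,0,0],[0.08,-0.06,0,0],[0.12,-0.09,0,0],[0.16,-0.12,0,0],[0.2,-0.15,0,0]]'
cat > rel.py <<'E'
import sys,numpy as np
from rig import *
s=observe();R=s["tcp_rot"];p=s["tcp_pos"]
t=np.array([float(a) for a in sys.argv[1:4]]);yaw=np.degrees(np.arctan2(R[1,0],R[0,0]))
print("t",s["t"],"p",np.round(p,4),"yaw",yaw,"q",np.round(s["qpos"],1),"F",np.round(s["wrist_force"],1),"w",s["gripper_width"])
print("rel",np.round(R.T@(t-p),4),"turn",-np.radians(float(sys.argv[4])-yaw))
E
python3 rel.py .569 .0518 .2 10.9
```

```text
t: 0.6
tcp_pos: [0.2978, -0.3235, 0.2496]
tcp_rot: [[0.983, 0.186, -0.0], [0.186, -0.983, 0.002], [0.0, -0.002, -1.0]]
wrist_force: [0.3, -0.5, 0.2]
gripper_width: 0.0855
t: 1.1
tcp_pos: [0.466, -0.1383, 0.2498]
tcp_rot: [[0.983, 0.186, -0.0], [0.186, -0.983, 0.002], [-0.0, -0.002, -1.0]]
wrist_force: [1.2, -1.3, 0.4]
gripper_width: 0.0857
t 1.1 p [ 0.466  -0.1383  0.2498] yaw 10.73256756658746 q [-2.53e+01  1.20e+01 -2.02e+01  5.79e+01  1.00e-01  1.44e+02] F [ 1.2 -1.3  0.4] w 0.08568585862197806
rel [ 0.1366 -0.1675  0.0501] turn -0.0029222472376750097
```

```bash
python3 -m pendant '[[0.03,-0.037,0.01,0],[0.06,-0.075,0.02,0],[0.09,-0.112,0.03,0],[0.12,-0.149,0.04,0],[0.137,-0.1675,0.05,0]]'; python3 -m pendant '[[0.0,0,0,0],[0,0,0,0]]' >/dev/null; python3 rel.py .569 .0518 .15 10.9
python3 - <<'E'
from h import *
from rig import *
s=observe();f=grab_frame("wrist");cv2.imwrite("pics/w1.png",f["image"][:,:,::-1])
pickle.dump((s,f),open("w1.pkl","wb"))
E
```

```text
t: 1.6
tcp_pos: [0.5703, 0.0553, 0.1993]
tcp_rot: [[0.982, 0.19, -0.001], [0.19, -0.982, 0.003], [-0.0, -0.003, -1.0]]
wrist_force: [0.3, -0.3, 0.4]
gripper_width: 0.0853
t 1.8 p [0.5696 0.0557 0.1985] yaw 11.01018668453345 q [-1.900e+00  2.330e+01 -1.210e+01  5.480e+01  1.000e-01  1.671e+02] F [-0.2  0.5 -0.4] w 0.08526503163133149
rel [-0.0013  0.0039  0.0485] turn 0.0019231204369649997
```

View pics/w1.png

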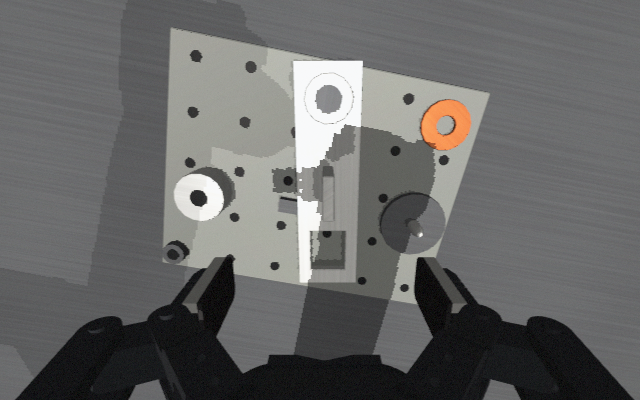

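The wrist view shows the strap parallel to the tool x axis. The tab top is at about (327,193), the bolt head at (329,98) and the stud tip at (420,234). I'll cross-check these against the top view.

Run:
```python
from h import *
s,f=pickle.load(open("w1.pkl","rb"))
W=np.eye(4);W[:3,:3]=s["tcp_rot"];W[:3,3]=s["tcp_pos"];T=W@f["T_tool_cam"];print(np.round(T,3))
print("head",cast(f,(329,98),.1,T),"tip",cast(f,(420,234),.044,T))
for n,p in dict(tabtop=[.569,.0518,.073],head=[.648,.0673,.1],tip=[.5427,-.0435,.044]).items(): print(n,proj(f,p,T))
im=f["image"];cv2.imwrite("pics/w1z.png",cv2.resize(im[150:280,280:460,::-1],None,fx=4,fy=4,interpolation=cv2.INTER_CUBIC))
```

```text
[[ 0.19  -0.935 -0.299  0.645]
 [-0.982 -0.182 -0.056  0.07 ]
 [-0.002  0.304 -0.953  0.323]
 [ 0.     0.     0.     1.   ]]
head [0.64764066 0.06755949 0.1       ] tip [ 0.54185794 -0.04439413  0.044     ]
tabtop [328.7659966  198.75465179]
head [329.47761079  97.52975479]
tip [419.35675818 233.05567376]
```

View pics/w1z.png

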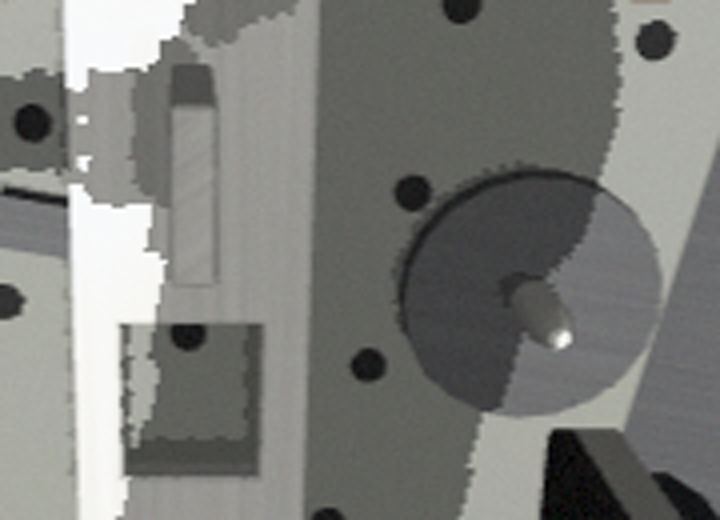

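The tab centre measures (328.5,198.5) against a predicted (328.8,198.8), and the head and tip also agree. Descending.

```bash
python3 -m pendant '[[-0.001,0.004,0.03,0],[-0.001,0.004,0.06,0],[-0.001,0.004,0.085,0],[-0.001,0.004,0.1,0],[-0.001,0.004,0.11,0]]' -0.2; python3 rel.py .569 .0518 .054 10.9
```

```text
t: 2.35
tcp_pos: [0.5683, 0.0493, 0.0883]
tcp_rot: [[0.982, 0.187, -0.003], [0.187, -0.982, 0.002], [-0.003, -0.002, -1.0]]
wrist_force: [0.0, 0.6, -0.3]
gripper_width: 0.0515
t 2.35 p [0.5683 0.0493 0.0883] yaw 10.783650357567153 q [-2.500e+00  2.980e+01 -1.980e+01  4.060e+01  1.000e-01  1.667e+02] F [ 0.   0.6 -0.3] w 0.05146545463107146
rel [ 0.0012 -0.0022  0.0344] turn -0.0020306843439713003
```

```bash
python3 -m pendant '[[0.001,-0.002,0.015,0],[0.001,-0.002,0.026,0],[0.001,-0.002,0.033,0],[0.001,-0.002,0.033,0]]'; python3 rel.py .569 .0518 .054 10.9
python3 - <<'E'
from h import *
from rig import *
f=grab_frame("scene");cv2.imwrite("pics/s2.png",f["image"][100:300,180:500,::-1].repeat(2,0).repeat(2,1))
E
```

```text
t: 2.75
tcp_pos: [0.5683, 0.0512, 0.0548]
tcp_rot: [[0.982, 0.187, -0.004], [0.187, -0.982, 0.002], [-0.004, -0.003, -1.0]]
wrist_force: [-0.0, 0.2, 0.8]
gripper_width: 0.051
t 2.75 p [0.5683 0.0512 0.0548] yaw 10.751018389115846 q [-2.300e+00  3.240e+01 -2.130e+01  3.660e+01  1.000e-01  1.669e+02] F [-0.   0.2  0.8] w 0.05098463240318219
rel [ 0.0008 -0.0005  0.0008] turn -0.0026002196348535226
```

View pics/s2.png

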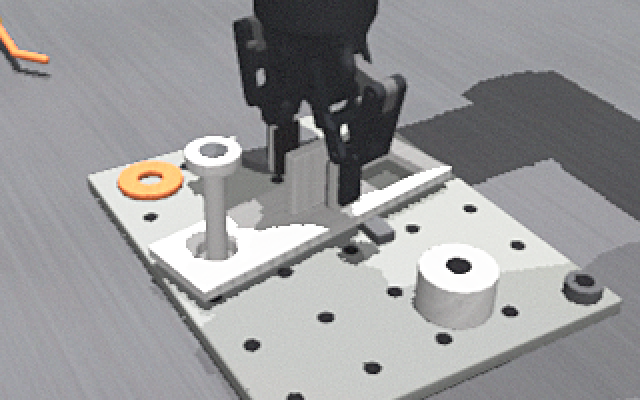

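The fingers straddle the tab, with the tips just above the strap. Closing now.

```bash
python3 -m pendant '[[0,0,0,0],[0,0,0,0],[0,0,0,0],[0,0,0,0],[0,0,0,0]]' 1 80; python3 -m pendant '[[0,0,0,0],[0,0,0,0],[0,0,0,0]]'
```

```text
t: 3.3
tcp_pos: [0.5692, 0.0516, 0.056]
tcp_rot: [[0.982, 0.187, -0.002], [0.187, -0.982, 0.002], [-0.002, -0.003, -1.0]]
wrist_force: [-0.7, 2.0, 5.0]
gripper_width: 0.0088
t: 3.6
tcp_pos: [0.5692, 0.0516, 0.056]
tcp_rot: [[0.982, 0.187, -0.002], [0.187, -0.982, 0.002], [-0.002, -0.003, -1.0]]
wrist_force: [-0.2, 1.2, 2.5]
gripper_width: 0.0093
```

```bash
python3 -m pendant '[[0,0,-0.008,0],[0,0,-0.016,0],[0,0,-0.024,0],[0,0,-0.032,0],[0,0,-0.04,0]]'; python3 -m pendant '[[0,0,0,0],[0,0,0,0]]' ; python3 rel.py .569 .0518 .096 10.9
python3 - <<'E'
from h import *
from rig import *
f=grab_frame("scene");cv2.imwrite("pics/s3.png",f["image"][100:300,180:500,::-1].repeat(2,0).repeat(2,1))
E
```

```text
t: 4.1
tcp_pos: [0.5692, 0.0514, 0.0968]
tcp_rot: [[0.982, 0.187, -0.002], [0.187, -0.982, 0.002], [-0.002, -0.003, -1.0]]
wrist_force: [-0.4, -0.7, -4.9]
gripper_width: 0.0091
t: 4.3
tcp_pos: [0.5695, 0.0514, 0.0972]
tcp_rot: [[0.982, 0.187, -0.001], [0.187, -0.982, 0.002], [-0.001, -0.002, -1.0]]
wrist_force: [-0.3, 0.6, -5.8]
gripper_width: 0.009
t 4.3 p [0.5695 0.0514 0.0972] yaw 10.769880178155653 q [-2.300e+00  2.920e+01 -1.920e+01  4.170e+01  1.000e-01  1.669e+02] F [-0.3  0.6 -5.8] w 0.009011761038255224
rel [-0.0004 -0.0005  0.0012] turn -0.002271019313292309
```

View pics/s3.png

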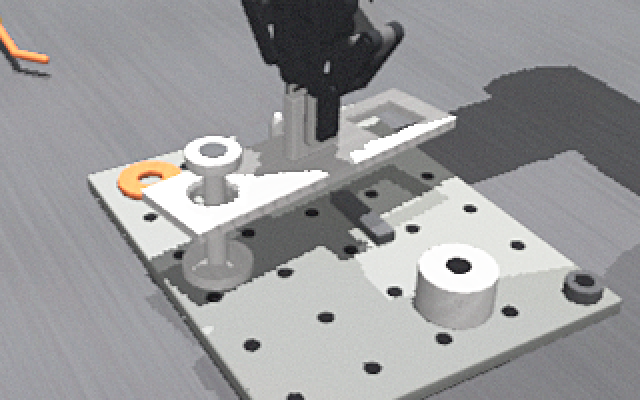

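The strap is lifted level, at about 6 N. Now the swing: an arc of radius 80 mm about the bolt.

```bash
python3 -m pendant '[[0.0002,0.0056,0,-0.07],[0.0008,0.0111,0,-0.14],[0.0017,0.0166,0,-0.209],[0.0031,0.0221,0,-0.279],[0.0048,0.0274,0,-0.349]]'
python3 - <<'E'
import numpy as np
from rig import *
s=observe();R=s["tcp_rot"];p=s["tcp_pos"];C=R.T@(np.array([.648,.0673,p[2]])-p);yaw=np.degrees(np.arctan2(R[1,0],R[0,0]))
print(yaw,p,C,np.linalg.norm(C[:2]),s["qpos"].round(1))
for yt in (50,46.4):
  a=-np.radians(yt-yaw);print(yt,a,.081*np.cos(a)*-1+C[0],C[1]-.081*np.sin(a))
E
```

```text
t: 4.85
tcp_pos: [0.5786, 0.0252, 0.0961]
tcp_rot: [[0.858, 0.514, -0.003], [0.514, -0.858, 0.002], [-0.002, -0.004, -1.0]]
wrist_force: [0.0, -0.4, -4.8]
gripper_width: 0.009
30.93257204039449 [0.57855089 0.02521365 0.09609638] [ 0.08120503 -0.00040219 -0.00014481] 0.0812060223370982 [-4.900e+00  3.010e+01 -1.790e+01  4.220e+01  1.000e-01  1.442e+02]
50 -0.3327893977819405 0.004649109227105833 0.02605894054154906
46.4 -0.2699575447101446 0.0031386665616514597 0.021199739730860576
```

```bash
python3 -m pendant '[[0.0004,0.0057,0,-0.07],[0.001,0.0113,0,-0.14],[0.002,0.0165,0,-0.21],[0.003,0.021,0,-0.27],[0.003,0.021,0,-0.27]]'; python3 -m pendant '[[0,0,0,0],[0,0,0,0]]' >/dev/null; python3 rel.py .5924 .0088 .097 46.4
 python3 - <<'E'
from h import *
from rig import *
s=observe()
for n in("top","scene","wrist"):
    f=grab_frame(n);pickle.dump((s,f),open(n+"4.pkl","wb"));im=f["image"]
    if n=="top": im=cv2.resize(im[120:310,175:405],None,fx=3.4,fy=3.1,interpolation=cv2.INTER_CUBIC)
    if n=="scene": im=im[100:300,180:500].repeat(2,0).repeat(2,1)
    cv2.imwrite(f"pics/{n}4.png",im[:,:,::-1])
E
```

```text
t: 5.35
tcp_pos: [0.592, 0.0083, 0.0954]
tcp_rot: [[0.69, 0.724, -0.004], [0.724, -0.69, 0.002], [-0.001, -0.004, -1.0]]
wrist_force: [-0.1, 0.1, -6.0]
gripper_width: 0.0093
t 5.55 p [0.5915 0.0085 0.0951] yaw 46.317365314373276 q [-6.400e+00  3.130e+01 -1.580e+01  4.310e+01  1.000e-01  1.273e+02] F [-0.2  0.3 -5.6] w 0.009407936058781178
rel [ 0.0008  0.0004 -0.0019] turn -0.0014422473405367355
```

View pics/wrist4.png

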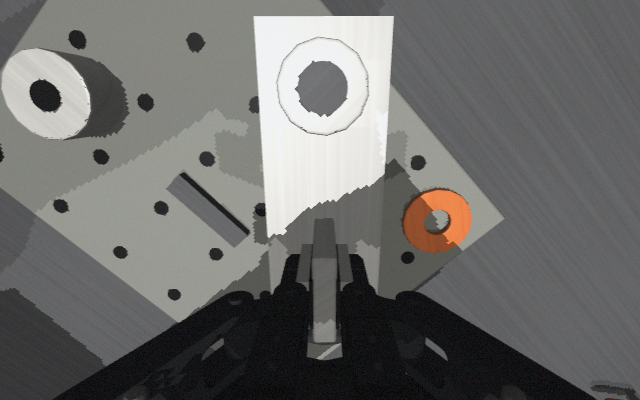

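View pics/scene4.png

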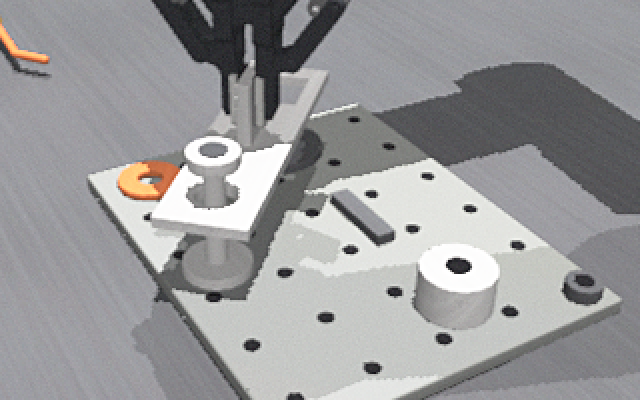

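View pics/top4.png

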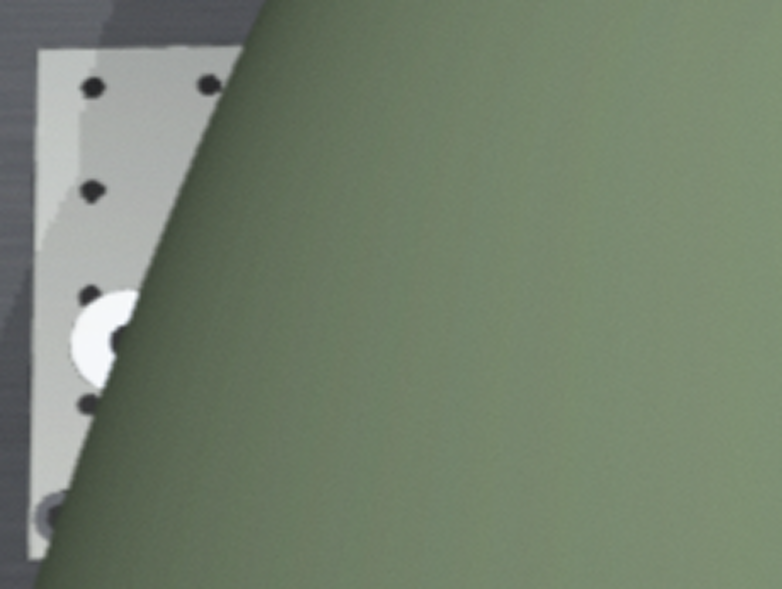

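The top view is blocked by the arm. In the wrist view the strap is symmetric about column 323, with its end corners at (254,16) and (394,16). The scene view shows the slot end above the flange. I'll check the strap's pose from these corners.

Run:
```python
from h import *
s,f=pickle.load(open("wrist4.pkl","rb"))
W=np.eye(4);W[:3,:3]=s["tcp_rot"];W[:3,3]=s["tcp_pos"];T=W@f["T_tool_cam"]
z=.028+s["tcp_pos"][2]-.056
a=cast(f,(254,16),z,T);b=cast(f,(394,16),z,T);l=cast(f,(266,220),z,T);r=cast(f,(380,220),z,T)
print(np.linalg.norm(a-b),np.linalg.norm(l-r))
ax=(l+r-a-b)[:2];ax/=np.linalg.norm(ax);o=((a+b)/2)[:2]+.032*ax
print("yaw",np.degrees(np.arctan2(ax[1],ax[0])),"o",o,"slot",o+.15*ax,"err",np.array([.5427,-.0435])-o-.15*ax)
print("head",cast(f,(322,86),.1,T))
for m in (s["tcp_pos"],): 
  t=m[:2]-W[:2,0]*.070;print("slot fk",t)
```

```text
0.060484089289146815 0.059755493442364346
yaw -134.06301963980385 o [0.64618638 0.06671174] slot [ 0.54186901 -0.04107456] err [ 0.00083099 -0.00242544]
head [0.64742181 0.06850639 0.1       ]
slot fk [ 0.54314932 -0.04211578]
```

The slot is within 2.5 mm of the stud and the fit allows ±12 mm. Lowering.

```bash
python3 -m pendant '[[0,0,0.008,0],[0,0,0.015,0],[0,0,0.022,0],[0,0,0.028,0],[0,0,0.032,0]]'; python3 -m pendant '[[0,0,0.0,0],[0,0,0,0]]';python3 rel.py .5924 .0088 .056 46.4;  python3 - <<'E'
from h import *
from rig import *
f=grab_frame("scene");cv2.imwrite("pics/s5.png",f["image"][100:300,180:500,::-1].repeat(2,0).repeat(2,1))
E
```

```text
t: 6.2
tcp_pos: [0.5911, 0.0086, 0.0623]
tcp_rot: [[0.69, 0.724, -0.005], [0.724, -0.69, 0.002], [-0.002, -0.005, -1.0]]
wrist_force: [-0.5, 0.0, -4.6]
gripper_width: 0.0093
t: 6.4
tcp_pos: [0.591, 0.0086, 0.0621]
tcp_rot: [[0.69, 0.723, -0.006], [0.723, -0.69, 0.002], [-0.002, -0.006, -1.0]]
wrist_force: [-0.8, 0.2, -4.9]
gripper_width: 0.0093
t 6.4 p [0.591  0.0086 0.0621] yaw 46.342811504784265 q [-6.400e+00  3.360e+01 -1.750e+01  3.920e+01  1.000e-01  1.273e+02] F [-0.8  0.2 -4.9] w 0.009298436692420807
rel [0.0011 0.0009 0.0061] turn -0.0009981275357755714
```

View pics/s5.png

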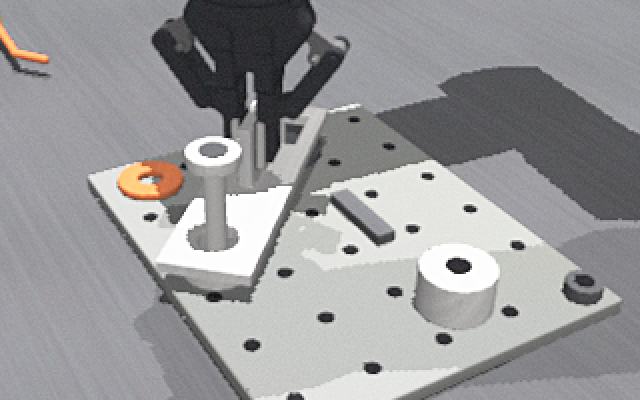

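It is nearly down, with no contact force yet. I'll finish lowering gently.

```bash
python3 -m pendant '[[0,0,0.002,0],[0,0,0.004,0],[0,0,0.005,0],[0,0,0.005,0]]'; python3 -m pendant '[[0,0,0.001,0],[0,0,0.001,0],[0,0,0.001,0]]'
```

```text
t: 6.85
tcp_pos: [0.591, 0.0086, 0.0572]
tcp_rot: [[0.69, 0.723, -0.006], [0.723, -0.69, 0.002], [-0.002, -0.006, -1.0]]
wrist_force: [-0.0, 0.4, -5.0]
gripper_width: 0.009
t: 7.15
tcp_pos: [0.5912, 0.0086, 0.0564]
tcp_rot: [[0.69, 0.724, -0.005], [0.724, -0.69, 0.002], [-0.002, -0.005, -1.0]]
wrist_force: [-0.6, 0.5, -4.3]
gripper_width: 0.0093
```

```bash
python3 -m pendant '[[0,0,0.001,0],[0,0,0.001,0]]';python3 -m pendant '[[0,0,0.001,0],[0,0,0.001,0]]';  python3 -m pendant '[[0,0,0.001,0],[0,0,0.001,0]]'
```

```text
t: 7.35
tcp_pos: [0.5913, 0.0087, 0.0562]
tcp_rot: [[0.69, 0.724, -0.005], [0.724, -0.69, 0.002], [-0.002, -0.005, -1.0]]
wrist_force: [-2.8, 1.9, 4.3]
gripper_width: 0.0092
t: 7.55
tcp_pos: [0.5912, 0.0087, 0.0561]
tcp_rot: [[0.69, 0.724, -0.005], [0.724, -0.69, 0.002], [-0.002, -0.004, -1.0]]
wrist_force: [-4.6, 0.3, 6.3]
gripper_width: 0.0088
t: 7.75
tcp_pos: [0.5912, 0.0087, 0.0561]
tcp_rot: [[0.69, 0.724, -0.004], [0.724, -0.69, 0.001], [-0.002, -0.004, -1.0]]
wrist_force: [-3.2, 0.6, 6.3]
gripper_width: 0.009
```

The strap is seated: the force went from -5 to +6 N and z stopped at 0.056. Releasing and retreating.

```bash
python3 -m pendant '[[0,0,0,0],[0,0,0,0],[0,0,0,0],[0,0,0,0],[0,0,0,0]]' -0.2;  python3 -m pendant '[[0,0,-0.015,0],[0,0,-0.04,0],[0,0,-0.08,0],[0,0,-0.12,0],[0,0,-0.15,0]]'; python3 -m pendant '[[-0.05,0.02,0,0],[-0.1,0.04,0,0],[-0.13,0.08,0,0],[-0.13,0.12,0,0],[-0.13,0.16,0,0]]'
 python3 - <<'E'
from h import *
from rig import *
s=observe()
for n in("top","scene","wrist"):
    f=grab_frame(n);pickle.dump((s,f),open(n+"6.pkl","wb"));im=f["image"]
    if n=="top": im=cv2.resize(im[120:310,175:405],None,fx=3.4,fy=3.1,interpolation=cv2.INTER_CUBIC)
    if n=="scene": im=im[100:300,180:500].repeat(2,0).repeat(2,1)
    cv2.imwrite(f"pics/{n}6.png",im[:,:,::-1])
E
```

```text
t: 8.25
tcp_pos: [0.5913, 0.0087, 0.056]
tcp_rot: [[0.69, 0.724, -0.004], [0.724, -0.69, 0.001], [-0.002, -0.004, -1.0]]
wrist_force: [0.2, 0.9, 0.9]
gripper_width: 0.0511
t: 8.75
tcp_pos: [0.5926, 0.0084, 0.2086]
tcp_rot: [[0.69, 0.724, -0.002], [0.724, -0.69, 0.001], [-0.0, -0.002, -1.0]]
wrist_force: [0.3, -0.7, -0.9]
gripper_width: 0.0513
t: 9.25
tcp_pos: [0.6188, -0.1988, 0.2088]
tcp_rot: [[0.692, 0.722, -0.001], [0.722, -0.692, 0.001], [-0.0, -0.001, -1.0]]
wrist_force: [1.7, 0.4, 0.3]
gripper_width: 0.0511
```

View pics/top6.png

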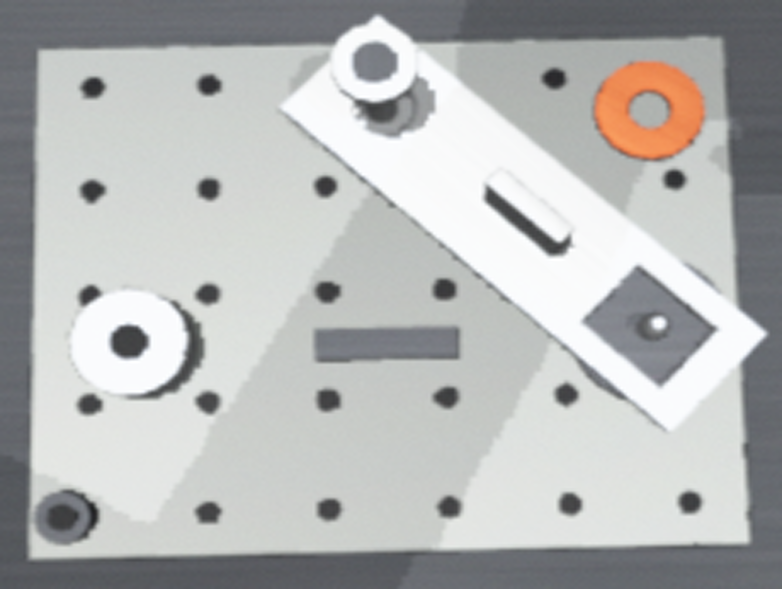

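View pics/scene6.png

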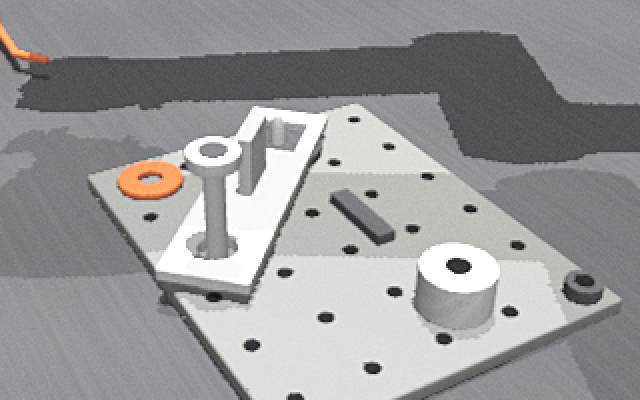

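The stud tip, at zoomed (656,324), stands centred in the slot, whose centre is at zoomed (650,326). The strap lies flat on the flange and collar. The gripper is clear, so I'm handing in.

```bash
python3 -m pendant '[[0,0,0,0],[0,0,0,0],[0,0,0,0]]'; python3 -c "
from rig import *
print(finish_job())"
```

```text
t: 9.7
tcp_pos: [0.6189, -0.197, 0.2074]
tcp_rot: [[0.691, 0.723, -0.002], [0.723, -0.691, 0.002], [-0.0, -0.003, -1.0]]
wrist_force: [0.1, -0.1, 0.5]
gripper_width: 0.0512
the job is handed in; nothing more can be done
None
```

The strap is on the flange with the stud standing through its slot. It has been let go, and the job was handed in at about 9.7 s; no verdict is reported. I gripped the strap by its tab, lifted it about 40 mm, swung it 35.5° round the bolt and lowered it while still held. Contact showed as the wrist force going from -5 to +6 N with the tool back at its grasp height. I then released it and moved the gripper well clear.

**Last checks:** After release, the top view shows the stud in the middle of the slot, and the scene view shows the strap lying flat on the flange and collar. I did not measure the tilt or resting heights; "flat" rests on those pictures and the tool height at contact.

**Disagreements:** While the strap was still lifted, the top camera was blocked by the arm. The wrist camera put the slot 2.5 mm from the stud and the arm's pose put it 1.5 mm away. They differ by less than 2 mm, well within the fit. No check failed.

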